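# Clamp the vial rack on the shaker with its draw latch

### The job

The vial rack on the shaker is not clamped yet. Gently push the blue sliding jaw up until you feel it pin the rack against the blue fence, then throw the latch's wire loop over so that it hooks behind the yellow keeper on the jaw, and press the red-tipped lever down flat past centre so that the latch stays shut and the rack is held tight. Keep the rack upright and leave the other things on the bench alone.

Things in the scene. Friction and masses are not known exactly. Their poses are not given: they have to be found in the camera images.
- shaker: White laboratory shaker fixed on the bench, turned differently each time; origin on the bench, z up, display and dial on its -x side. Aluminium deck top at z = 62 mm, spanning x -95 to +99, y -115 to +115 mm. Latch along the line x = -57 mm, lever at +y, keeper at -y. Fixed blue fence, 34 mm over the deck, face at y = +22.5, x -17 to +89 mm; the rack stands to -y of it, then the jaw.
- lever_pivot (a point): Hinge axis of the lever (parallel to the shaker's x), 26 mm over the deck, in the middle of the latch's width; axes as the shaker's. Fixed on the shaker at x = -57, y = +10 mm of its frame.
- lever (a joint): Latch lever angle, rad: 0 = flat (points to the shaker's +y), 1.57 = upright, 2.06 = stop, leaning 28 deg toward the keeper (-y). Plate 24 mm wide, 7 mm thick at the red tip. Stiff (0.06 N m): stays where left. The loop clears the keeper's lip only near the stop (over 1.7). Once hooked the loop pulls tight from about 1.0 on; a few N at the tip bring it past centre (about 0.25); it then stays.
- lever_tip (a point): End of the red lever tip, 68 mm from the lever pivot, in the middle of its thickness and width.
- loop_bar (a point): Middle of the crossbar of the steel wire loop: wire 6 mm, crossbar along the shaker's x, 40 mm between arm centres, 65.6 mm from the loop's pin on the lever. Its arms straddle the lever, clear of its tip. It swings freely; at the start it leans back to +y on the lever, 7 deg behind it. It is laid on the keeper's ledge to -y of the lip; closing the lever draws it under the lip.
- loop_pin (a point): Hinge axis of the loop on the lever (parallel to the shaker's x), in the middle of the latch's width. With the lever flat it lies 15.5 mm to +y of the lever pivot and 4.1 mm below it (16 mm from it, 14.9 deg below level); it turns with the lever.
- keeper (a point): Seat in the yellow keeper hook on the jaw: centre of the crossbar when drawn tight. Axes as the shaker's. Hook 16 mm wide; post face 3 mm to +y of the seat; the lip passes over the seat and ends 3 mm to -y of it; lip underside 5 mm, top 10 mm above the seat. A flat ledge 3.5 mm below the seat runs 34 mm to -y of it.
- jaw (a joint): Travel of the blue sliding jaw, m: 0 = fully back (-y), grows as it is pushed to +y toward rack and fence. Its rubber pad meets a rack that is square against the fence at about 0.032; pushed on, the sprung pad yields (8 N per mm). Friction about 2 N; it stays where left. About 0.0355 when latched. The loop cannot be hooked before about 0.025.
- jaw_back (a point): Point on the jaw's outer (-y) upright face, behind the rack, 16 mm over the deck; push here to +y. That face is 34 mm high over the deck and reaches 45 mm to -x and 67 mm to +x of this point.
- pad (a joint): Compression of the jaw's rubber pad, m: 0 = free, about 0.003 when the latch is shut on the rack.
- vial_rack: Loose blue egg-crate rack, 102 mm along its y, 52 mm along its x, 41 mm high, with five capped vials in it reaching 55 mm; origin at the middle of its underside. It stands on the deck between fence and jaw, its long side about along the shaker's x, a few mm off the fence.
- pipette: Bystander: pipette lying on the bench, 286 mm long.
- timer: Bystander: small white bench timer, 58 x 72 x 18 mm.
- reagent_bottle: Bystander: white bottle with a red cap, 48 mm wide, 105 mm high.
- calculator: Bystander: grey desk calculator, 130 x 100 x 21 mm.
- marker_pen: Bystander: black marker pen, 131 mm long.
- measuring_cup: Bystander: clear plastic cup, 51 mm wide, 55 mm high.

How it is judged:
By the outcome, as a careful person would: the job done as asked, in the order asked, and still so for the second after the job is handed in, with the robot touching nothing.
It also fails if it takes over 54 s, if anything falls off the work surface, if the arm or the gripper's body presses on something with over 40 N, if the wrist force passes 120 N, or if a joint passes its speed limit or range.

### The arm

A 7-joint arm with a two-finger parallel gripper is mounted at the origin on a cart in front of the work surface, level with it; the furniture and walls round the work are solid. World frame = base frame: x ahead of the robot, y to its left, z up, the work surface at z = 0. Lengths are in mm, angles in rad, forces in N, time in s.
With the tool pointing down it reaches from about 400 to 875 mm from the base axis. Payload 4.4 kg.
Tool frame: the origin (TCP) lies at the very end of the fingers, on their centre line; the grasp point (between the pads) lies 19 mm behind it; z points along the fingers, y is the line along which they close (so a half turn about z gives the same grasp; the last joint's range is limited). The gripper opens to 85 mm and grips with 20 to 120 N. Pads are 22 mm wide; open, the fingers measure 114 mm over their backs; the gripper's body (76 mm by 85 mm) begins 54 mm behind the grasp point. The pads swing forward as they close: fully open they stand 13 mm farther back than shut.
Start: joints at [1.138, 0.628, 0.038, 1.517, -0.027, 0.996, -0.02], TCP at [233.138, -606.766, 231.313] pointing down, gripper open.
Joint ranges: [-3.06, 3.06], [-0.37, 2.12], [-1.25, 1.32], [0.18, 2.47], [-1.1, 4.24], [0.23, 1.98], [-2.94, 2.94]. Speed limits (rad/s): [2.57, 2.57, 3.14, 3.14, 3.14, 3.14, 3.14].

### API

Orientations are given as [roll, pitch, yaw] about the fixed x, y, z axes, in that order (R = Rz(yaw) Ry(pitch) Rx(roll)).
In Python, from cell import read_state, get_image, camera_info, finish_job gives the robot as it stands.
- The arm moves only by the tool play_rows, never from a script. Its argument "deltas" is one flat list of numbers, 7 for each row, row after row: the shift along the tool's x, y, z in mm, then the turn, a rotation vector about the tool's x, y, z in rad, then the opening, from 0 (shut) to 1 (fully open). In form: [dx, dy, dz, ax, ay, az, grip, dx, dy, dz, ax, ay, az, grip, ...]. A call has 1 to 10 rows; each row is the pose to reach, as a shift and turn from the pose commanded when the call began, along the tool's axes at that moment; what a row does not reach only later rows make up. A row lasts 1/8 s, in which the tool goes at most 62.5 mm and 10.7 degrees, less where a joint would pass 70% of its speed; a pose out of reach is approached as far as the arm can. A call with a gripper value outside its range is refused whole. The fingers move at their own pace and stop on an object; the grip force is fixed at half the most. Time passes only in rows, so rows that repeat a pose let the fingers close. It gives the time, the measured TCP pose, the force, the opening and the grip force at its end, in the units of the state.
- read_state(): the state, without advancing time (a new reading comes with each control period).
- get_image(name): name is "scene" or "top" or "wrist"; returns the picture (420x560x3 uint8, red, green, blue); there is no depth.
- camera_info(name): a dict with "fx", "fy", "cx", "cy" (pixels), "distortion" ([k1, k2, p1, p2, k3] as OpenCV has them; the pictures are not rectified), "T" (4x4, takes a point from camera to world coordinates). Camera axes: x right, y down, z forward; pixel columns grow to the right and rows downward; lengths in mm; the calibration is good to about 2 mm. A picture is of the moment at which its call begins: read the wrist's pose just before it. camera_info takes no time and is no camera call; for the wrist camera it gives the pose at the moment of the call.
- finish_job(): hands the job in; it is judged then, once.
The state is a dict: "clock": time; "qpos": joint angles; "qd": joint speeds; "tau": joint torques, N m; "eef_pos": TCP position; "tool_rot": TCP orientation; "force": force on the tool from outside, world axes, zero at the start; "torque": the same for the moment, N m; "width": finger opening in mm; "gripper_force": force on a finger pad.
Only numpy, scipy, OpenCV 4.12 (cv2) and the standard library are available. Lean on these libraries where they do the work, as an engineer would, in place of code of your own. Each camera call takes 0.05 s, during which the arm holds its last target. There are 200 camera calls.

## Working session

There is one attempt and no reset: what is moved stays moved. The work goes in short steps, Python scripts to look and compute and a tool call to move; the robot and the scene stay as the last step left them, time stands still between calls to the robot, and variables do not carry over. Pictures are saved under pics/ and viewed, at most 10 in all, crops included, and the job is handed in when it is done.

Besides the shell and the picture viewer there is one more tool, called after "Call:" as a command line: name --argument value ..., lists and objects as JSON in quotes. play_rows: Moves the arm, as the interface text tells. Its arguments: {"type":"object","properties":{"deltas":{"type":"array"}},"required":["deltas"]}

```bash
mkdir -p pics; ls
python3 - <<'E'
from cell import *
import cv2
s=read_state();print(s)
for n in("scene","top"):
    cv2.imwrite(f"pics/{n}0.png",cv2.resize(get_image(n)[:,:,::-1],(800,600)))
    print(camera_info(n))
E
```

```text
pics
{'clock': 0.0, 'qpos': array([ 1.13820131,  0.62931977,  0.03844857,  1.51838859, -0.02700879,
        0.99629278, -0.01995693]), 'qd': array([-2.16189801e-04, -1.97919719e-03,  5.86172722e-05, -4.73571326e-04,
       -3.93690914e-04,  5.37774127e-04,  1.41898235e-04]), 'tau': array([-1.52585944e-03, -5.63413095e+01,  1.22581422e+00, -1.93448031e+01,
        1.09946533e-02,  1.05051047e-02,  6.39100293e-06]), 'eef_pos': array([ 232.90535501, -606.16315308,  230.39970281]), 'tool_rot': array([-3.13970240e+00,  2.04564865e-05,  3.66827500e-01]), 'force': array([-0.46956948, -0.0311729 ,  0.59842113]), 'torque': array([-0.00483232,  0.01500764,  0.01500183]), 'gripper_force': 0.0, 'width': 85.24301681569861}
{'fx': 491.3806978421214, 'fy': 491.3806978421214, 'cx': 280.88240294250534, 'cy': 219.29349518471716, 'distortion': array([-0.00759112,  0.        ,  0.        ,  0.        ,  0.        ]), 'T': array([[-8.37209313e-01, -3.49036602e-01,  4.21015459e-01,
        -2.33543059e+02],
       [-5.46704505e-01,  5.14512807e-01, -6.60598786e-01,
         1.18146459e+03],
       [ 1.39553094e-02, -7.83230504e-01, -6.21574796e-01,
         1.21517685e+03],
       [ 0.00000000e+00,  0.00000000e+00,  0.00000000e+00,
         1.00000000e+00]])}
{'fx': 502.7151038357107, 'fy': 502.7151038357107, 'cx': 286.58523654013175, 'cy': 210.7835458861959, 'distortion': array([-0.03841866,  0.        ,  0.        ,  0.        ,  0.        ]), 'T': array([[-2.52995826e-01, -9.35522854e-01,  2.46556487e-01,
         9.46183152e+01],
       [-9.67440010e-01,  2.42718719e-01, -7.17457305e-02,
         1.15882223e+02],
       [ 7.27589577e-03, -2.56679981e-01, -9.66469063e-01,
         1.86927762e+03],
       [ 0.00000000e+00,  0.00000000e+00,  0.00000000e+00,
         1.00000000e+00]])}
```

View pics/scene0.png

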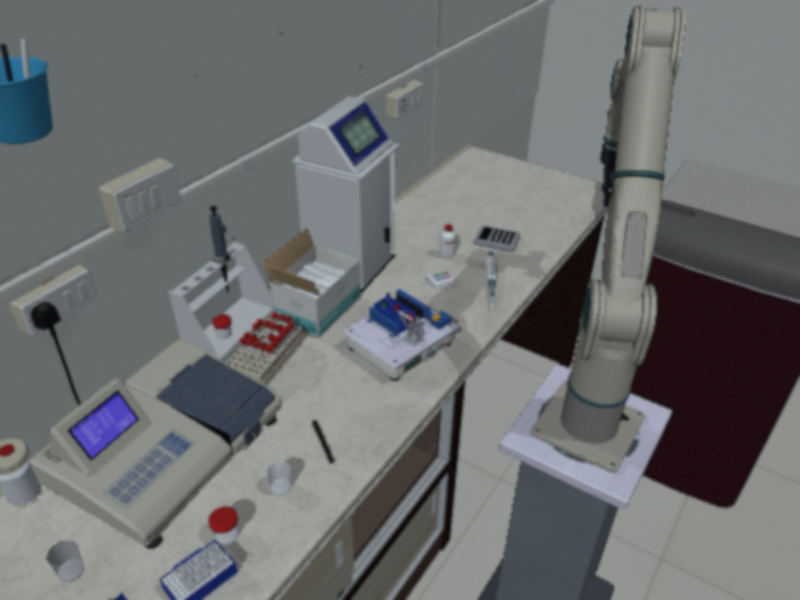

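View pics/top0.png

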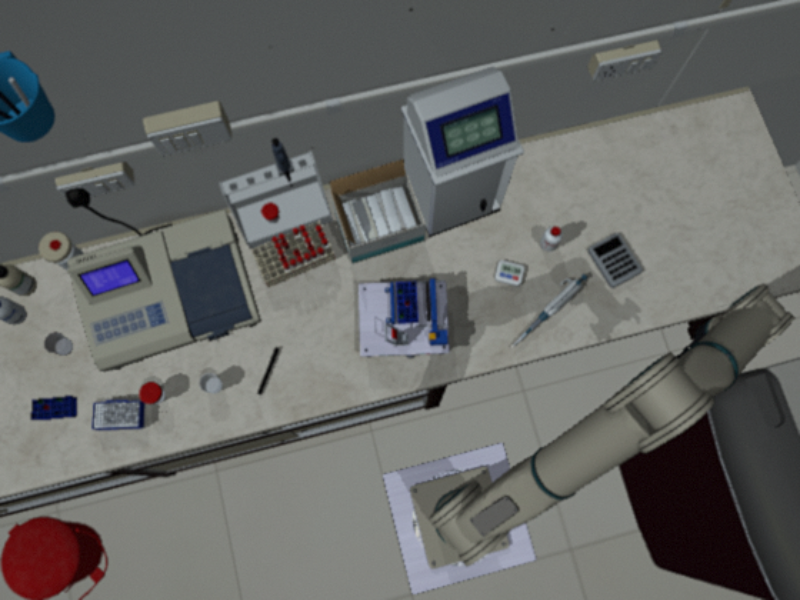

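The top view shows the shaker deck with corners at about (360,283), (448,280), (448,355) and (360,357). The jaw is on the right at (437,310), the yellow keeper at (433,337) and the red tip at (393,335). The scene view agrees with this.

```bash
cat > h.py <<'E'
import numpy as np, cv2
from cell import *
from scipy.spatial.transform import Rotation as R
def ray(ci,p):
    K=np.array([[ci['fx'],0,ci['cx']],[0,ci['fy'],ci['cy']],[0,0,1]])
    u=cv2.undistortPoints(np.array([[p]],float),K,np.array(ci['distortion']))[0,0]
    T=np.array(ci['T']);d=T[:3,:3]@[u[0],u[1],1];return T[:3,3],d
def onz(ci,p,z):
    o,d=ray(ci,p);return o+d*(z-o[2])/d[2]
def proj(ci,P):
    T=np.linalg.inv(ci['T']);K=np.array([[ci['fx'],0,ci['cx']],[0,ci['fy'],ci['cy']],[0,0,1]])
    return cv2.projectPoints(np.atleast_2d(P).astype(float),cv2.Rodrigues(T[:3,:3])[0],T[:3,3],K,np.array(ci['distortion']))[0][:,0]
def rel(target_pos,target_R,s=None):
    s=s or read_state();Rc=R.from_euler('xyz',s['tool_rot'])
    return np.round(Rc.inv().apply(np.array(target_pos)-s['eef_pos']),1),np.round((Rc.inv()*target_R).as_rotvec(),3)
E
python3 - <<'E'
from h import *
ci=camera_info("top")
for p in [(360,283),(448,280),(448,355),(360,357)]: print(onz(ci,np.array(p)*.7,62).round())
for p,z in [((433,337),90),((393,335),150)]: print(onz(ci,np.array(p)*.7,z).round())
wi=camera_info("wrist");s=read_state();Rc=R.from_euler('xyz',s['tool_rot']).as_matrix()
T=np.array(wi['T']);print(Rc.T@(T[:3,3]-s['eef_pos']),(Rc.T@T[:3,:3]).round(3),wi['fx'],wi['cx'],wi['cy'])
E
```

```text
[636.  95.  62.]
[ 586. -131.   62.]
[393. -78.  62.]
[445. 141.  62.]
[443. -50.  90.]
[460.  49. 150.]
[  71.29796189    0.17881953 -141.80563407] [[-0.001 -0.959 -0.282]
 [ 1.    -0.001  0.   ]
 [-0.    -0.282  0.959]] 308.6910240766959 282.6964306410455 204.9158567023539
```

Run:
```python
from h import *
print(rel([467,-95,225],R.from_euler('xyz',[np.pi,0,-.24])))
```

```text
(array([ 401.8, -393.2,    6.1]), array([-0.002,  0.001,  0.607]))
```

Call:
play_rows --deltas '[402,-393,6,0,0,0.607,0,402,-393,6,0,0,0.607,0,402,-393,6,0,0,0.607,0,402,-393,6,0,0,0.607,0,402,-393,6,0,0,0.607,0,402,-393,6,0,0,0.607,0,402,-393,6,0,0,0.607,0,402,-393,6,0,0,0.607,0,402,-393,6,0,0,0.607,0,402,-393,6,0,0,0.607,0]'

```text
clock: 1.35
eef_pos: [469.4, -89.8, 224.9]
tool_rot: [-3.139, 0.0, -0.23]
force: [-1.3, 0.1, -0.3]
width: -0.3
gripper_force: 0.0
```

Run:
```python
from h import *
s=read_state();print(s['clock'],s['eef_pos'],s['tool_rot'],s['force'])
im=get_image("wrist");cv2.imwrite("pics/w1.png",cv2.resize(im[:,:,::-1],(800,600),interpolation=cv2.INTER_CUBIC))
import pickle;pickle.dump(camera_info("wrist"),open("w1.pkl","wb"))
```

```text
1.35 [469.36162801 -89.80164776 224.93932207] [-3.13908283e+00  5.89856709e-05 -2.29515262e-01] [-1.29400718  0.13324512 -0.27959495]
```

View pics/w1.png

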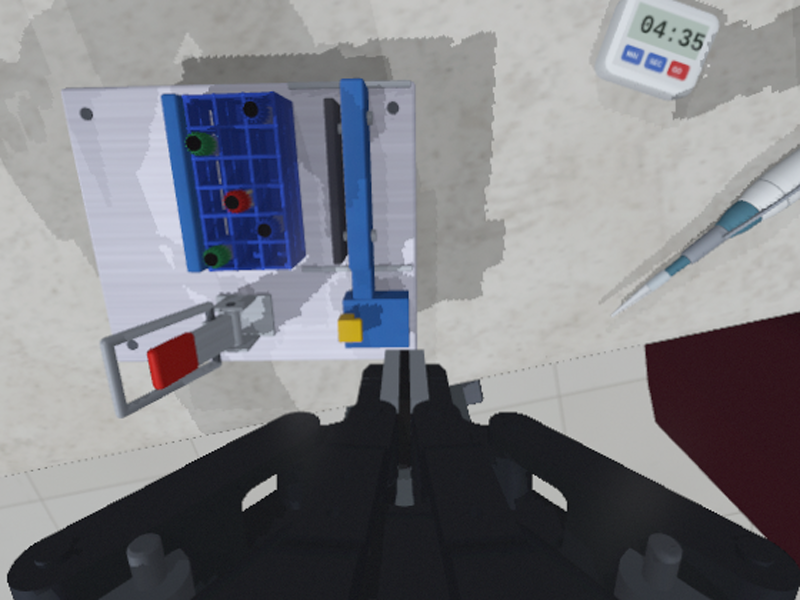

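The deck corners are at (64,88), (414,80), (110,358) and (416,360). The jaw's outer face is at columns 368–374, the keeper at (350,328), the red tip's end at (160,370), and the bar midpoint at (112,377). The rack is slightly off the fence.

```bash
cat >> h.py <<'E'
import os,json
if os.path.exists('sh.json'):
    X0,Y0,YAW=json.load(open('sh.json'));RS=R.from_euler('z',YAW)
    toS=lambda P:RS.inv().apply(np.array(P)-[X0,Y0,0]); toW=lambda P:RS.apply(P)+[X0,Y0,0]
    def inx(ci,p,xs):
        o,d=ray(ci,p);o=toS(o);d=RS.inv().apply(d);return o+d*(xs-o[0])/d[0]
E
python3 - <<'E'
from h import *
import pickle,json
from scipy.optimize import least_squares
ci=pickle.load(open("w1.pkl","rb"))
px=np.array([(64,88),(414,80),(110,358),(416,360)])*.7
S=np.array([(99,115,62),(99,-115,62),(-95,115,62),(-95,-115,62)],float)
W=np.array([onz(ci,p,62) for p in px])
f=lambda v:(R.from_euler('z',v[2]).apply(S)+[v[0],v[1],0]-W)[:,:2].ravel()
r=least_squares(f,[513,7,-.24]);print(r.x,r.fun.round(1))
json.dump(list(r.x),open('sh.json','w'))
E
python3 - <<'E'
from h import *
import pickle
ci=pickle.load(open("w1.pkl","rb"))
q=lambda p:np.array(p)*.7
for n,p,z in [("jaw top",(340,80),96),("",(367,80),96),("jaw top bot",(374,290),96),("keeper top",(350,328),92),("block",(409,320),80),("fenceface",(185,96),96),("rack",(292,95),103),("rack2",(303,265),103)]: print(n,toS(onz(ci,q(p),z)).round(1))
for n,p in [("tip",(160,370)),("tip near",(192,352)),("bar",(112,377)),("keeper",(350,328))]: print(n,inx(ci,q(p),-57).round(1))
print("tcp",toS(read_state()['eef_pos']))
E
```

```text
[ 5.14812669e+02  4.40038706e+00 -2.34758601e-01] [ 4.3  2.8 -0.7 -2.3 -2.7 -1.1 -0.9  0.5]
jaw top [ 93.6 -70.3  96. ]
 [ 93.5 -85.5  96. ]
jaw top bot [-29.2 -87.1  96. ]
keeper top [-56.7 -70.3  92. ]
block [ -55.4 -109.7   80. ]
fenceface [85.6 18.2 96. ]
rack [ 84.9 -44.4 103. ]
rack2 [-11.3 -44.4 103. ]
tip [-57.   23.9 153.7]
tip near [-57.   17.5 130.3]
bar [-57.   44.6 161.9]
keeper [-57.  -70.2  91.2]
tcp [ -22.86483932 -105.84747077  224.95736854]
```

Call:
play_rows --deltas '[53,14,40,0,0,0,0,53,14,90,0,0,0,0,53,14,147,0,0,0,0,53,14,147,0,0,0,0,53,0,147,0,0,0,0,53,-4,147,0,0,0,0]'

```text
clock: 2.15
eef_pos: [522.1, -103.3, 81.0]
tool_rot: [-3.14, -0.005, -0.239]
force: [0.5, 0.5, 0.6]
width: -0.2
gripper_force: 0.0
```

Run:
```python
from h import *
s=read_state();print(s['clock'],toS(s['eef_pos']),s['tool_rot'],s['force'])
```

```text
2.15 [  32.11738791 -103.06410318   80.98354893] [-3.14030623 -0.0049189  -0.23869765] [0.54401786 0.49303381 0.59984532]
```

Call:
play_rows --deltas '[0,-4,0,0,0,0,0,0,-8,0,0,0,0,0,0,-11,0,0,0,0,0,0,-14,0,0,0,0,0,0,-17,0,0,0,0,0,0,-20,0,0,0,0,0,0,-23,0,0,0,0,0,0,-26,0,0,0,0,0,0,-29,0,0,0,0,0,0,-31,0,0,0,0,0]'

```text
clock: 3.4
eef_pos: [527.2, -74.0, 78.3]
tool_rot: [-3.142, 0.0, -0.24]
force: [-0.9, -2.1, 0.5]
width: 0.0
gripper_force: 1.1
```

Run:
```python
from h import *
s=read_state();print(s['clock'],toS(s['eef_pos']),RS.inv().apply(s['force']))
im=get_image("wrist");cv2.imwrite("pics/w2.png",cv2.resize(im[:,:,::-1],(800,600),interpolation=cv2.INTER_CUBIC))
```

```text
3.4 [ 30.24263736 -73.39750071  78.27003387] [-0.37874993 -2.29756365  0.52443973]
```

View pics/w2.png

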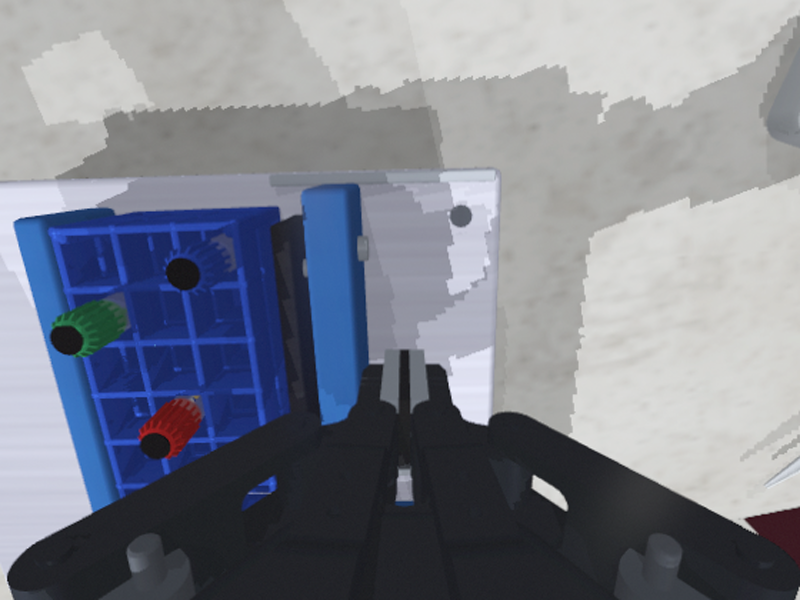

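The jaw's pad, at column 290, is almost at the rack. I feel only sliding friction (2.3 N), so I'll continue slowly.

Call:
play_rows --deltas '[0,-2,0,0,0,0,0,0,-4,0,0,0,0,0,0,-6,0,0,0,0,0,0,-6,0,0,0,0,0]'

```text
clock: 3.95
eef_pos: [528.5, -68.4, 78.2]
tool_rot: [-3.142, 0.001, -0.24]
force: [-1.2, -2.0, 1.1]
width: -0.3
gripper_force: 1.0
```

Run:
```python
from h import *
s=read_state();print(s['clock'],toS(s['eef_pos']),RS.inv().apply(s['force']))
```

```text
3.95 [ 30.20860119 -67.57827905  78.24850111] [-0.70936398 -2.18769484  1.0833026 ]
```

Call:
play_rows --deltas '[0,-2,0,0,0,0,0,0,-4,0,0,0,0,0,0,-5,0,0,0,0,0,0,-5,0,0,0,0,0]'

```text
clock: 4.45
eef_pos: [529.7, -63.4, 78.2]
tool_rot: [-3.141, 0.0, -0.24]
force: [-2.0, -1.2, 1.3]
width: -0.0
gripper_force: 1.2
```

Run:
```python
from h import *
s=read_state();print(s['clock'],toS(s['eef_pos']),RS.inv().apply(s['force']))
```

```text
4.45 [ 30.26483404 -62.4526158   78.21583668] [-1.68330892 -1.59247794  1.34246312]
```

Call:
play_rows --deltas '[0,-1.5,0,0,0,0,0,0,-3,0,0,0,0,0,0,-3,0,0,0,0,0]'

```text
clock: 4.82
eef_pos: [530.0, -62.2, 78.2]
tool_rot: [3.14, 0.001, -0.241]
force: [-3.3, -5.5, 0.7]
width: -0.0
gripper_force: 3.1
```

Call:
play_rows --deltas '[0,-2,0,0,0,0,0,0,-3,0,0,0,0,0,0,-3,0,0,0,0,0]'

```text
clock: 5.2
eef_pos: [530.1, -61.6, 78.3]
tool_rot: [3.137, 0.001, -0.243]
force: [-4.8, -10.3, 1.4]
width: -0.1
gripper_force: 5.4
```

Run:
```python
from h import *
s=read_state();print(s['clock'],toS(s['eef_pos']),RS.inv().apply(s['force']))
```

```text
5.2 [ 30.21301147 -60.65263373  78.26204008] [ -2.24896862 -11.17047152   1.38347594]
```

Pinned: the force has climbed to 11 N against the fence. Now I'll back off, lift, and go to the +y side of the loop.

Call:
play_rows --deltas '[0,10,0,0,0,0,0,0,22,-10,0,0,0,0,0,22,-60,0,0,0,0,0,22,-120,0,0,0,0,0,20,-172,0,0,0,0,-30,-30,-172,0,0,0,0,-60,-80,-172,0,0,0,0,-87,-133,-172,0,0,0,0,-87,-133,-172,0,0,0,0,-87,-133,-172,0,0,0,0]'

```text
clock: 6.45
eef_pos: [478.9, 91.9, 251.0]
tool_rot: [-3.141, -0.002, -0.24]
force: [-0.0, -1.0, 0.3]
width: -0.2
gripper_force: 0.0
```

Run:
```python
from h import *
s=read_state();print(s['clock'],toS(s['eef_pos']),s['tool_rot'],RS.inv().apply(s['force']))
im=get_image("wrist");cv2.imwrite("pics/w3.png",cv2.resize(im[:,:,::-1],(800,600),interpolation=cv2.INTER_CUBIC))
import pickle;pickle.dump(camera_info("wrist"),open("w3.pkl","wb"))
```

```text
6.45 [-55.23051094  76.74995425 251.02403722] [-3.14103105e+00 -1.56346728e-03 -2.39553413e-01] [ 0.20922864 -0.99701833  0.30460154]
```

View pics/w3.png

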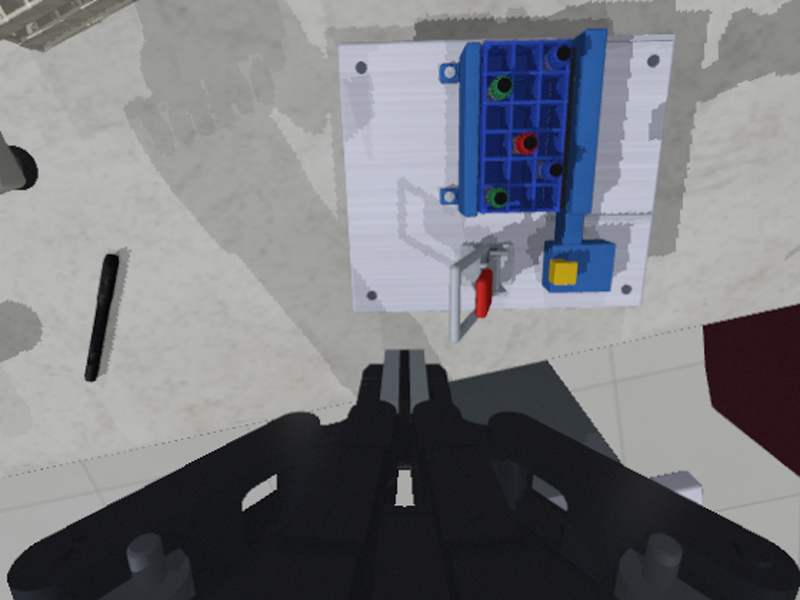

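The rack is pinned between fence and jaw. The bar middle is at (456,302), the red tip at (484,293) and the keeper at (563,272).

Run:
```python
from h import *
import pickle
ci=pickle.load(open("w3.pkl","rb"));q=lambda p:np.array(p)*.7
for n,p in [("tip",(483,305)),("bar",(456,302)),("keeper",(563,272))]: print(n,inx(ci,q(p),-57).round(1))
for z in(155,165): print(toS(onz(ci,q((456,302)),z)),toS(onz(ci,q((484,293)),z-10)))
for p in [(338,42),(674,35),(354,310),(641,305)]: print(toS(onz(ci,q(p),62)).round(1))
print(toS(onz(ci,q((563,272)),92)))
```

```text
tip [-57.   32.9 166.6]
bar [-57.   46.8 160.9]
keeper [-57.  -35.8  93.1]
[-58.85605672  46.04937897 155.        ] [-56.61707191  28.5664072  145.        ]
[-55.69199233  47.26619748 165.        ] [-53.67107769  30.439737   155.        ]
[ 95.7 118.7  62. ]
[  98.9 -107.4   62. ]
[-94.3 115.2  62. ]
[ -91.9 -111.8   62. ]
[-57.27696366 -36.23812013  92.        ]
```

Call:
play_rows --deltas '[-2,0,55,0,0,0,0,-2,0,113,0,0,0,0,-2,-6,113,0,0,0,0,-2,-14,113,0,0,0,0,-2,-22,113,0,0,0,0,-2,-30,113,0,0,0,0,-2,-37,113,0,0,0,0,-2,-43,113,0,0,0,0,-2,-49,113,0,0,0,0,-2,-55,113,0,0,0,0]'

```text
clock: 7.75
eef_pos: [489.6, 146.2, 137.3]
tool_rot: [3.141, 0.0, -0.24]
force: [0.2, -0.8, -1.0]
width: -0.2
gripper_force: 0.0
```

Run:
```python
from h import *
s=read_state();print(s['clock'],toS(s['eef_pos']),s['tool_rot'],RS.inv().apply(s['force']))
```

```text
7.75 [-57.48616062 132.0561083  137.25734777] [ 3.14142083e+00  1.27736871e-04 -2.40307382e-01] [ 0.38299564 -0.70555898 -0.96926668]
```

That sign was reversed: tool +y is shaker -y. The arm only moved through free air. Now pushing the other way.

Call:
play_rows --deltas '[0,30,0,0,0,0,0,0,60,0,0,0,0,0,0,70,0,0,0,0,0,0,77,0,0,0,0,0,0,84,0,0,0,0,0,0,91,0,0,0,0,0,0,98,0,0,0,0,0,0,105,0,0,0,0,0,0,111,0,0,0,0,0,0,117,0,0,0,0,0]'

```text
clock: 9.0
eef_pos: [461.5, 31.9, 137.2]
tool_rot: [3.141, 0.0, -0.24]
force: [0.2, 1.2, -0.1]
width: -0.2
gripper_force: 0.5
```

Run:
```python
from h import *
s=read_state();print(s['clock'],toS(s['eef_pos']),s['tool_rot'],RS.inv().apply(s['force']))
```

```text
9.0 [-58.27562714  14.30684655 137.21997472] [ 3.14146310e+00  3.95993768e-04 -2.40289774e-01] [-0.10800294  1.20968936 -0.13617391]
```

Lever contact at about 1 N. Continuing toward the stop.

Call:
play_rows --deltas '[1,5,0,0,0,0,0,1,10,0,0,0,0,0,1,15,0,0,0,0,0,1,18,0,0,0,0,0,1,20,0,0,0,0,0]'

```text
clock: 9.62
eef_pos: [458.9, 15.9, 137.4]
tool_rot: [-3.137, -0.001, -0.238]
force: [1.5, 11.5, -1.5]
width: 0.2
gripper_force: 5.2
```

Run:
```python
from h import *
s=read_state();print(s['clock'],toS(s['eef_pos']),s['tool_rot'],RS.inv().apply(s['force']))
```

```text
9.625 [-57.08199596  -1.80432335 137.44611761] [-3.13740545e+00 -7.56954719e-04 -2.37851996e-01] [-1.2259068  11.4980789  -1.46193694]
```

Call:
play_rows --deltas '[0,-12,0,0,0,0,0,0,-15,-50,0,0,0,0,0,-10,-92,0,0,0,0,0,40,-92,0,0,0,0,0,85,-92,0,0,0,0,0,105,-90,0,0,0,0,0,105,-90,0,0,0,0]'

```text
clock: 10.5
eef_pos: [432.3, -91.0, 227.3]
tool_rot: [3.141, 0.0, -0.244]
force: [1.0, 0.5, 0.4]
width: 0.2
gripper_force: 0.0
```

Run:
```python
from h import *
s=read_state();print(s['clock'],toS(s['eef_pos']),s['tool_rot'],RS.inv().apply(s['force']))
im=get_image("wrist");cv2.imwrite("pics/w4.png",cv2.resize(im[100:310,80:360,::-1],(800,600),interpolation=cv2.INTER_CUBIC))
import pickle;pickle.dump(camera_info("wrist"),open("w4.pkl","wb"))
```

```text
10.5 [ -58.06554413 -111.98605682  227.30342313] [ 3.14062412e+00  4.25821850e-04 -2.44091320e-01] [0.84771254 0.66793559 0.40137997]
```

View pics/w4.png

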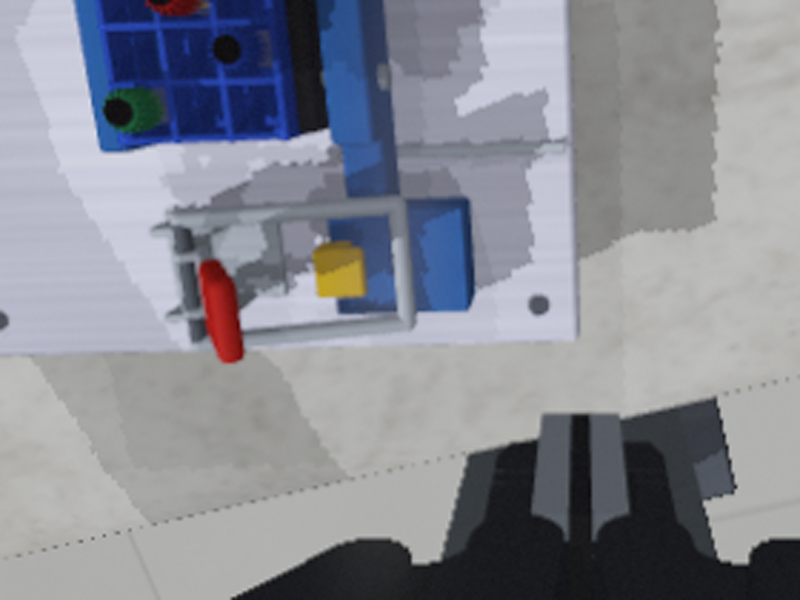

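The loop lies over the keeper: its bar at (403,260) is clear behind the yellow lip at (340,270), and the lever is at its stop. Next I push the lever back from its -y side.

Call:
play_rows --deltas '[1,-50,30,0,0,0,0,1,-60,88,0,0,0,0,1,-62,88,0,0,0,0,1,-72,88,0,0,0,0,1,-82,88,0,0,0,0,1,-92,88,0,0,0,0,1,-102,87,0,0,0,0,1,-112,87,0,0,0,0,1,-122,87,0,0,0,0,1,-130,87,0,0,0,0]'

```text
clock: 11.8
eef_pos: [467.1, 40.1, 146.1]
tool_rot: [-3.135, -0.006, -0.239]
force: [-5.5, 6.7, 20.9]
width: -0.0
gripper_force: 13.0
```

Run:
```python
from h import *
s=read_state();print(s['clock'],toS(s['eef_pos']),s['tool_rot'],RS.inv().apply(s['force']))
im=get_image("wrist");cv2.imwrite("pics/w5.png",cv2.resize(im[:,:,::-1],(800,600),interpolation=cv2.INTER_CUBIC))
```

```text
11.8 [-54.73591323  23.61571926 146.10253395] [-3.13451763 -0.0063361  -0.2390989 ] [-6.91970071  5.20000732 20.88570652]
```

View pics/w5.png

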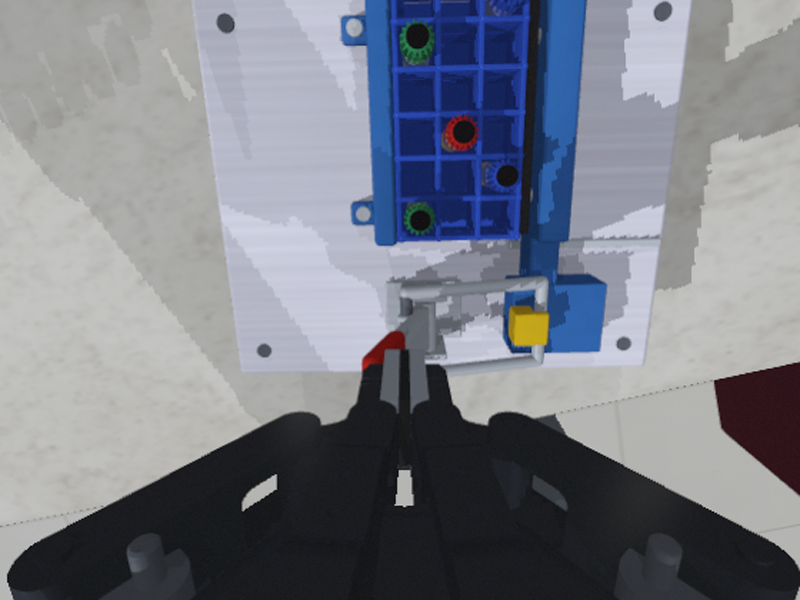

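The bar at (542,320) is now behind and under the yellow lip, so the loop is hooked. The finger is pressing oddly upward (21 N) on the lever tip, so I'll lift clear and look.

Call:
play_rows --deltas '[0,4,-12,0,0,0,0,0,30,-40,0,0,0,0,0,75,-55,0,0,0,0,0,115,-60,0,0,0,0,0,115,-60,0,0,0,0]'

```text
clock: 12.48
eef_pos: [437.4, -78.6, 202.4]
tool_rot: [3.141, -0.004, -0.247]
force: [0.6, 0.3, 0.0]
width: -0.0
gripper_force: 0.0
```

Run:
```python
from h import *
s=read_state();print(s['clock'],toS(s['eef_pos']),s['tool_rot'],RS.inv().apply(s['force']))
im=get_image("wrist");cv2.imwrite("pics/w6.png",cv2.resize(im[100:310,80:360,::-1],(800,600),interpolation=cv2.INTER_CUBIC))
import pickle;pickle.dump(camera_info("wrist"),open("w6.pkl","wb"))
```

```text
12.475 [-55.93596849 -98.74893322 202.37820263] [ 3.14078756 -0.00381336 -0.24731364] [0.48502324 0.47093545 0.04654115]
```

View pics/w6.png

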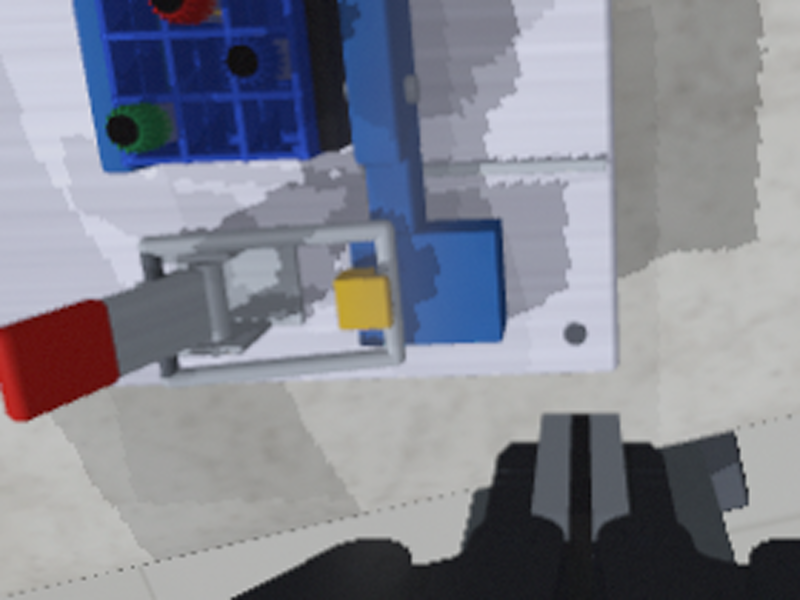

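Lever is at roughly 0.9–1.0 rad with the red tip at (10,370). The bar at (392,300) is right against the lip's outer edge at (390,300). I'll compute whether it is under it.

Run:
```python
from h import *
import pickle
ci=pickle.load(open("w6.pkl","rb"));q=lambda p:np.array([80,100])+np.array(p)*.35
t=inx(ci,q((8,375)),-57);t2=inx(ci,q((10,370)),-57)
print("tip end",t,np.arctan2(t[2]-88,t[1]-10))
for z in (76,80,84,88,92,96):
    print(z,"bar arm ends x,y",toS(onz(ci,q((386,230)),z)).round(1)[:2],toS(onz(ci,q((400,355)),z)).round(1)[:2],"bar",toS(onz(ci,q((394,290)),z)).round(1)[:2],"lip top",toS(onz(ci,q((335,282)),z)).round(1)[:2],toS(onz(ci,q((376,270)),z)).round(1)[:2],toS(onz(ci,q((391,330)),z)).round(1)[:2])
# expected bar position vs lever angle
for th in (1.4,1.2,1.1,1,.9):
    a=th-.26;p=np.array([10+16*np.cos(a),88+16*np.sin(a)])
    print(th,[(zb,round(p[0]-np.sqrt(65.6**2-(p[1]-zb)**2),1)) for zb in (78,80,82,95)])
```

```text
tip end [-57.          35.15759445 153.90364788] 1.2061358949304464
76 bar arm ends x,y [-39.8 -37.4] [-80.8 -39. ] bar [-59.1 -38.6] lip top [-56.3 -20.1] [-52.5 -33.4] [-72.3 -36.7]
80 bar arm ends x,y [-39.  -38.3] [-79.4 -39.9] bar [-58.  -39.4] lip top [-55.2 -21.3] [-51.5 -34.3] [-71.  -37.6]
84 bar arm ends x,y [-38.1 -39.2] [-78.  -40.8] bar [-56.9 -40.3] lip top [-54.1 -22.5] [-50.5 -35.3] [-69.7 -38.5]
88 bar arm ends x,y [-37.3 -40.1] [-76.5 -41.6] bar [-55.8 -41.2] lip top [-53.1 -23.6] [-49.5 -36.2] [-68.4 -39.4]
92 bar arm ends x,y [-36.5 -41. ] [-75.1 -42.5] bar [-54.6 -42.1] lip top [-52.  -24.8] [-48.5 -37.2] [-67.1 -40.3]
96 bar arm ends x,y [-35.7 -41.9] [-73.7 -43.4] bar [-53.5 -43. ] lip top [-50.9 -25.9] [-47.5 -38.2] [-65.8 -41.2]
1.4 [(78, np.float64(-44.2)), (80, np.float64(-44.9)), (82, np.float64(-45.6)), (95, np.float64(-48.5))]
1.2 [(78, np.float64(-42.0)), (80, np.float64(-42.7)), (82, np.float64(-43.4)), (95, np.float64(-45.9))]
1.1 [(78, np.float64(-41.2)), (80, np.float64(-41.8)), (82, np.float64(-42.4)), (95, np.float64(-44.7))]
1 [(78, np.float64(-40.4)), (80, np.float64(-41.0)), (82, np.float64(-41.6)), (95, np.float64(-43.7))]
0.9 [(78, np.float64(-39.8)), (80, np.float64(-40.4)), (82, np.float64(-40.9)), (95, np.float64(-42.7))]
```

Call:
play_rows --deltas '[-1,-50,25,0,0,0,0,-1,-95,40,0,0,0,0,-1,-106,51,0,0,0,0,-1,-112,52,0,0,0,0,-1,-118,52.5,0,0,0,0,-1,-122,53,0,0,0,0,-1,-128,55,0,0,0,0,-1,-134,59,0,0,0,0,-1,-134,59,0,0,0,0]'

```text
clock: 13.65
eef_pos: [468.7, 55.8, 141.1]
tool_rot: [-3.141, -0.0, -0.24]
force: [0.7, 0.3, -0.0]
width: 0.2
gripper_force: 0.0
```

Run:
```python
from h import *
s=read_state();print(s['clock'],toS(s['eef_pos']),s['tool_rot'],RS.inv().apply(s['force']))
```

```text
13.65 [-56.80788935  39.268966   141.13270611] [-3.14135703e+00 -2.07713599e-04 -2.39693574e-01] [ 0.60596675  0.47969226 -0.01202543]
```

Call:
play_rows --deltas '[0,-4,4,0,0,0,0,0,-7,8,0,0,0,0,0,-10,13,0,0,0,0,0,-10,13,0,0,0,0]'

```text
clock: 14.15
eef_pos: [470.8, 65.5, 127.8]
tool_rot: [3.142, 0.0, -0.24]
force: [0.4, -1.0, -0.7]
width: -0.3
gripper_force: 0.1
```

Run:
```python
from h import *
s=read_state();print(s['clock'],toS(s['eef_pos']),s['tool_rot'],RS.inv().apply(s['force']))
im=get_image("wrist");cv2.imwrite("pics/w7.png",cv2.resize(im[100:310,180:460,::-1],(800,600),interpolation=cv2.INTER_CUBIC))
```

```text
14.15 [-57.01766828  49.15089053 127.83444204] [ 3.14155158e+00  4.02667743e-04 -2.39679779e-01] [ 0.61502342 -0.90248644 -0.65099442]
```

View pics/w7.png

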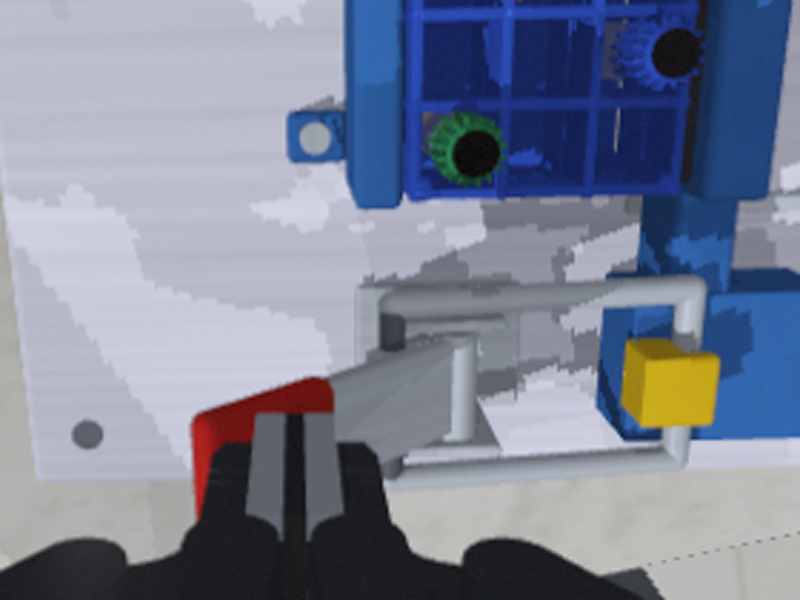

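The bar at (690,380) is under the yellow lip and the finger is on the red tip, so I can press down.

Call:
play_rows --deltas '[0,-3,6,0,0,0,0,0,-6,12,0,0,0,0,0,-8,18,0,0,0,0,0,-9,24,0,0,0,0,0,-10,29,0,0,0,0,0,-10,34,0,0,0,0]'

```text
clock: 14.95
eef_pos: [472.9, 74.7, 93.8]
tool_rot: [3.141, 0.001, -0.24]
force: [0.3, 0.4, 0.2]
width: 0.1
gripper_force: 0.0
```

Run:
```python
from h import *
s=read_state();print(s['clock'],toS(s['eef_pos']),s['tool_rot'],RS.inv().apply(s['force']))
```

```text
14.95 [-57.10747885  58.59501539  93.78110608] [ 3.14119793e+00  5.94557624e-04 -2.40232205e-01] [0.21910036 0.50227009 0.22520932]
```

Call:
play_rows --deltas '[0,0,3,0,0,0,0,0,0,5,0,0,0,0,0,0,6,0,0,0,0,0,0,6,0,0,0,0]'

```text
clock: 15.45
eef_pos: [472.9, 74.6, 91.3]
tool_rot: [-3.14, -0.0, -0.241]
force: [-7.4, -1.1, 37.7]
width: -0.3
gripper_force: 18.6
```

The lever is hard against its flat stop. Retracting now, then verifying.

Call:
play_rows --deltas '[0,0,-15,0,0,0,0,0,0,-60,0,0,0,0,0,0,-120,0,0,0,0,0,-40,-150,0,0,0,0,0,-60,-150,0,0,0,0,0,-60,-150,0,0,0,0]'

```text
clock: 16.2
eef_pos: [486.8, 134.3, 237.4]
tool_rot: [3.141, 0.001, -0.237]
force: [-0.5, -1.1, 0.1]
width: 0.0
gripper_force: 0.0
```

Run:
```python
from h import *
s=read_state();print(s['clock'],toS(s['eef_pos']),RS.inv().apply(s['force']))
im=get_image("wrist");cv2.imwrite("pics/w8.png",cv2.resize(im[20:290,200:560,::-1],(800,600),interpolation=cv2.INTER_CUBIC))
```

```text
16.2 [-57.4822448  119.78787067 237.39707616] [-0.25199429 -1.20371334  0.11890258]
```

View pics/w8.png

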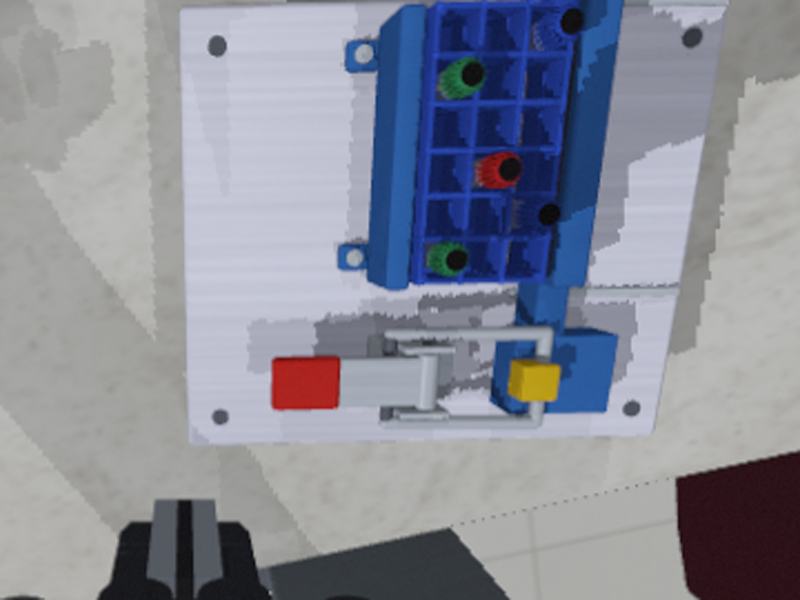

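The lever is flat, with the red tip at (305,383). The bar is under the lip at (540,380), and the rack is upright and clamped square. Handing in.

```bash
python3 -c "
from cell import *
print(finish_job())"
```

```text
the job is handed in; nothing more can be done
None
```

The rack is clamped and the job is handed in: the jaw pins the rack against the fence, the loop is hooked behind the keeper, and the lever stayed flat after I let go, at 16 s; the last press on the lever peaked near 38 N, through the fingertips.

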